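# Lock the microscope stage for transport

## Robot

A 6-joint arm with a two-finger parallel gripper is mounted at the origin on the work surface. World frame = base frame: x ahead of the robot, y to its left, z up, the work surface at z = 0. Lengths are in m, angles in degrees, forces in N, time in s.
With the tool pointing down it reaches from about 0.3 to 0.75 m from the base axis. Payload 8.5 kg.
Tool frame: the origin (TCP) lies midway between the tips of the shut fingers; the grasp point (between the pads) lies 19 mm behind it (env.grasp_offset is the distance from the TCP to the grasp point, in m); z points along the fingers, y is the line along which they close (so a half turn about z gives the same grasp; the last joint's range is limited). The gripper opens to 85 mm and grips with 20 to 120 N. Pads are 22 mm wide; open, the fingers measure 114 mm over their backs; the gripper's body (76 mm by 85 mm) begins 54 mm behind the grasp point. The pads swing forward as they close: fully open they stand 13 mm farther back than shut.
Start: joints at [52.752, 21.807, 74.336, -0, 83.858, -12.336], TCP at [0.232, 0.499, 0.231] pointing down, gripper open.
Joint ranges: [-178.18, 178.18], [-50.72, 133.34], [12.68, 142.11], [-81.47, 261.47], [9.98, 163.14], [-165.26, 165.26]. Speed limits (degrees/s): [136.94, 136.94, 180, 180, 180, 180].

## Interface

Orientations are given as a 3x3 rotation matrix whose columns are the frame's x, y, z axes.
In Python, from rig import env gives the robot as it stands.
- The arm moves only by the tool servo_tool, never from a script. Its argument "deltas" is text: rows parted by semicolons, each of 7 numbers parted by spaces: the opening, from 0 (shut) to 1 (fully open), then the shift along the tool's x, y, z in mm, then the turn, a rotation vector about the tool's x, y, z in rad. A call has 1 to 8 rows; each row shifts and turns the commanded pose from where the row before left it, along the tool's axes as they then stand; what a row does not reach is not made up. A row lasts 1/12 s, in which the tool goes at most 41.7 mm and 7.16 degrees, less where a joint would pass 70% of its speed; a pose out of reach is approached as far as the arm can. A call is refused whole if a number of a shift passes 41.7 or a number of a turn 0.125, either way. A call with a gripper value outside its range is refused whole. The fingers move at their own pace and stop on an object; "newtons" is the grip in N (left out, the last holds). Time passes only in rows, so rows that do not move let the fingers close. It gives the time, the measured TCP pose, the force, the opening and the grip force at its end, in the units of the state.
- env.observe(): the state, without advancing time (a new reading comes with each control period).
- env.get_image(name): name is "scene" or "top"; returns a dict with "img" (420x560x3 uint8, red, green, blue), "depth" (420x560 float32, m along the optical axis (not along the pixel's ray), 0 where there is no reading), "camera_matrix" (3x3 intrinsics, pixels), "world_to_cam" (4x4, takes a point from world to camera coordinates). Camera axes: x right, y down, z forward; pixel columns grow to the right and rows downward; lengths in m; the calibration is good to about 2 mm. A picture is of the moment at which its call begins.
- env.close_job(): hands the job in; it is judged then, once.
Trained networks look in a picture, given as the dict that the camera call returned (one of the last four; its "shot" number tells which), for a name from the list of things; names that differ only in an ending like _2 or _b are one class to them, and where a whole thing is asked for, a point or a joint stands for the part that bears it (a point fixed in the world has none). Each returns a list of dicts, best first, with "conf" (0 to 1); they miss things now and then, are a little off and sometimes report something else, mostly with a low value. They report only what shows in the picture. A call takes as long as a camera call.
- env.spot_in(name, picture): "bbox" ([centre column, centre row, width, height] in pixels, round what is visible of it).
- env.spot_point(name, picture): "uv" ([column, row] in pixels: a listed point, or the origin of a listed thing).
The state is a dict: "time_s": time; "q": joint angles; "qvel": joint speeds; "joint_efforts": joint torques, N m; "position": TCP position; "tool_rot": TCP orientation; "ft_force": force on the tool from outside, world axes, zero at the start; "wrist_torque": the same for the moment, N m; "grip_width": finger opening in m; "gripper_force": force on a finger pad.
Only numpy, scipy, OpenCV 4.12 (cv2) and the standard library are available. Lean on these libraries where they do the work, as an engineer would, in place of code of your own. Each camera call takes 0.05 s, during which the arm holds its last target. There are 200 camera calls.

## Task

Make the bench stage unit ready to be carried: turn its handwheel clockwise (seen from above) by the crank knob until the black stage touches the stop block, and then swing the steel hook latch fully closed, so that it rests around the stage's stud. Do not push the glassware and boxes around it out of their places, and let go of everything at the end.

Things in the scene. Friction and masses are not known exactly. Their poses are not given: they have to be found in the camera images.
- unit: The stage unit: a low cream base plate 200 (x) x 410 (y) x 32 mm high, fixed to the bench; origin under its centre. Its x axis points roughly away from the robot, y along its length: at +y the handwheel, in the middle the sliding stage, at -y the dark steel stop block (52 x 55 mm, top 70 mm above the bench) that carries the latch.
- wheel_axis (a point): Point on the handwheel's vertical axis, at the upper face of the wheel (62 mm above the bench); at (0, 145) mm in the unit's frame. The wheel is an aluminium disc of 114 mm diameter and 12 mm thickness, with a 32 mm hub cap 6 mm high.
- crank_knob (a point): Middle of the crank knob: a fixed upright black cylinder, 20 mm diameter, 48 mm high (62 to 110 mm above the bench), 44 mm from the wheel's axis; it goes round with the wheel. The point is 86 mm above the bench.
- wheel (a joint): Angle of the handwheel (rad), counted anticlockwise seen from above: 0 when the stage is at the stop (knob then at the unit's +x side of the axis), up to 9.6 (more than one and a half turns). Turning clockwise lowers it. It stays where it is left; about 2 N at the knob turns it.
- carriage (a joint): Gap between the sliding stage and the stop block (m): 0 when they touch, up to 0.061. It is geared to the handwheel, 40 mm a turn. The stage is a black plate 140 x 120 x 20 mm (top 60 mm above the bench) with a glass slide on it.
- stop_face (a point): Centre of the stop block's face which the stage must touch, 50 mm above the bench; the face looks along the unit's +y.
- stud (a point): Top centre of the stage's stud, the catch for the hook: a steel pin 14 mm diameter with a 22 mm head, its top 97 mm above the bench; it moves with the stage.
- latch_pivot (a point): Point on the vertical pivot axis of the latch, at the upper face of the latch bar (88 mm above the bench); at (0, -160) mm in the unit's frame.
- latch_knob (a point): Middle of the latch's knob: an upright black cylinder, 18 mm diameter, 44 mm high (88 to 132 mm above the bench), standing on the bar 86 mm from the pivot axis; at (16, 85) mm from the pivot in the unit's frame when closed. The point is 110 mm above the bench.
- latch (a joint): Latch angle (rad): 0 fully closed, growing as it swings open towards the unit's +x side, up to 1.35; stays where left. A flat steel bar 142 mm long, 12 x 12 mm (76 to 88 mm above the bench), a crosspiece at its end making it a hook. It swings level above the stage; closed it lies along the unit's +y, hooked round the stud. With the stage not at the stop, hook and stud collide.
- dropper: Bystander: amber bottle, 48 mm diameter, 95 mm high; origin under its centre.
- beaker: Bystander: glass beaker, 66 mm diameter, 85 mm high; origin under its centre.
- slidebox: Bystander: white paper slide box 100 x 85 x 35 mm; origin under its centre.
- slidebox2: Bystander: blue slide box 100 x 80 x 30 mm; origin under its centre.
- dish: Bystander: clear petri dish, 90 mm diameter, 16 mm high; origin under its centre.
- jar: Bystander: glass jar with a white cap, 54 mm diameter, 70 mm high; origin under its centre.
- mortar: Bystander: white ceramic bowl, 84 mm diameter, 45 mm high; origin under its centre.

How it is judged:
By the outcome, as a careful person would: the job done as asked, in the order asked, and still so for the second after the job is handed in, with the robot touching nothing.
It also fails if it takes over 67 s, if anything falls off the work surface, if the arm or the gripper's body presses on something with over 40 N, if the wrist force passes 120 N, or if a joint passes its speed limit or range.

## Working session

There is one attempt and no reset: what is moved stays moved. The work goes in short steps, Python scripts to look and compute and a tool call to move; the robot and the scene stay as the last step left them, time stands still between calls to the robot, and variables do not carry over. Pictures are saved under pics/ and viewed, at most 10 in all, crops included, and the job is handed in when it is done.

Besides the shell and the picture viewer there is one more tool, called as name(argument=value, ...) on one line, values as JSON. servo_tool: Moves the arm, as the interface text tells. Its arguments: {"type":"object","properties":{"deltas":{"type":"string"},"newtons":{"type":"number"}},"required":["deltas"]}

```bash
mkdir -p pics; ls
cat > h.py <<'E'
from rig import env
import numpy as np, cv2
def ray(P,uv):
    K=P["camera_matrix"];T=np.array(P["world_to_cam"]);R=T[:3,:3];t=T[:3,3]
    return -R.T@t, R.T@np.linalg.inv(K)@np.array([uv[0],uv[1],1.])
def atz(P,uv,z):
    c,d=ray(P,uv); return c+d*(z-c[2])/d[2]
def tri(A,ua,B,ub):
    M=np.zeros((3,3));b=np.zeros(3)
    for P,u in((A,ua),(B,ub)):
        c,d=ray(P,u);d=d/np.linalg.norm(d);Q=np.eye(3)-np.outer(d,d);M+=Q;b+=Q@c
    return np.linalg.solve(M,b)
def save(P,n): cv2.imwrite("pics/"+n,P["img"][:,:,::-1])
def proj(P,X):
    x=np.array(P["world_to_cam"])[:3]@np.append(X,1);u=P["camera_matrix"]@x;return u[:2]/u[2]
E
python3 - <<'E'
from h import *
np.set_printoptions(precision=4,suppress=True)
A=env.get_image("scene");B=env.get_image("top")
cv2.imwrite("pics/a.png",np.vstack([A["img"],B["img"]])[:,:,::-1][::1]); save(A,"s.png");save(B,"t.png")
Z=dict(unit=0,wheel_axis=.062,crank_knob=.086,stop_face=.05,stud=.097,latch_pivot=.088,latch_knob=.11,dropper=0,beaker=0,slidebox=0,slidebox2=0,dish=0,jar=0,mortar=0)
for n,z in Z.items():
    a=env.spot_point(n,A)[:1];b=env.spot_point(n,B)[:1]
    print(n,*[(np.round(q[0]["uv"]),round(q[0]["conf"],2),atz(P,q[0]["uv"],z)[:2]) if q else None for q,P in((a,A),(b,B))], tri(A,a[0]["uv"],B,b[0]["uv"]) if a and b else "")
o=env.observe();print(o["time_s"],o["position"],o["tool_rot"])
E
```

```text
pics
unit (array([263., 224.]), 0.59, array([ 0.5849, -0.0753])) (array([308., 208.]), 0.89, array([ 0.5839, -0.0652])) [ 0.5855 -0.0666  0.0061]
wheel_axis (array([282., 248.]), 0.57, array([0.6128, 0.0746])) (array([242., 184.]), 0.86, array([0.6264, 0.078 ])) [0.6204 0.0798 0.0718]
crank_knob (array([266., 234.]), 0.96, array([0.634 , 0.0423])) (array([377., 141.]), 0.69, array([ 0.7075, -0.2107])) [ 0.6503 -0.1421  0.0143]
stop_face (array([252., 179.]), 0.63, array([ 0.5525, -0.1941])) (array([364., 211.]), 0.63, array([ 0.563 , -0.1821])) [ 0.56   -0.179   0.0623]
stud (array([265., 188.]), 0.67, array([ 0.5703, -0.0841])) (array([315., 198.]), 0.8, array([ 0.5846, -0.0735])) [ 0.5795 -0.0706  0.11  ]
latch_pivot (array([252., 162.]), 0.65, array([ 0.5415, -0.2159])) (array([386., 215.]), 0.96, array([ 0.5478, -0.2189])) [ 0.5447 -0.2164  0.0898]
latch_knob (array([219., 164.]), 0.81, array([ 0.6293, -0.2156])) (array([378., 172.]), 0.7, array([ 0.6324, -0.203 ])) [ 0.6319 -0.2021  0.1179]
dropper (array([298., 314.]), 0.65, array([0.6464, 0.1945])) (array([189., 182.]), 0.79, 
[... 229 characters left out ...]
rray([ 0.595 , -0.0373])) (array([256., 119.]), 0.97, array([0.7979, 0.0472])) [0.6944 0.071  0.158 ]
slidebox2 (array([266., 234.]), 0.61, array([ 0.595 , -0.0373])) (array([256., 119.]), 0.97, array([0.7979, 0.0472])) [0.6944 0.071  0.158 ]
dish (array([326., 204.]), 0.71, array([ 0.4079, -0.0593])) None 
jar (array([185., 207.]), 0.97, array([ 0.7325, -0.2339])) (array([374., 143.]), 0.67, array([ 0.7328, -0.225 ])) [ 0.7325 -0.2247  0.0059]
mortar (array([231., 171.]), 0.64, array([ 0.5611, -0.3268])) (array([428., 213.]), 0.85, array([ 0.5643, -0.3362])) [ 0.5617 -0.335  -0.0033]
1.5 [0.2317 0.4988 0.2313] [[-0.907   0.4212  0.    ]
 [ 0.4212  0.907   0.    ]
 [-0.      0.     -1.    ]]
```

View pics/s.png

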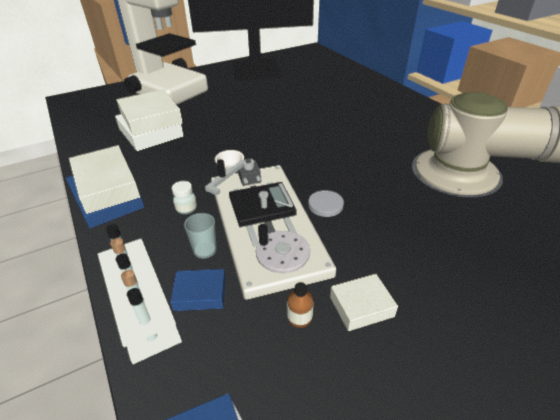

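View pics/t.png

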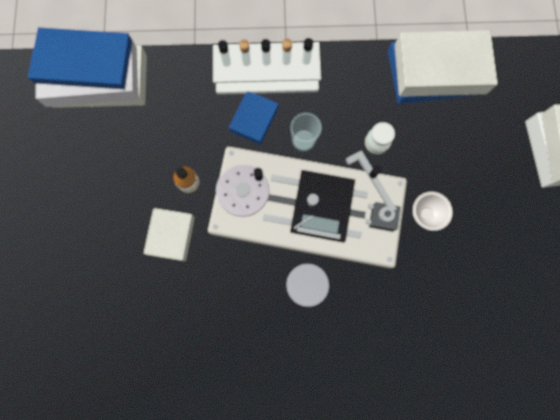

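```bash
cat >> h.py <<'E'
def cloud(P):
    d=P["depth"];v,u=np.nonzero(d>0);z=d[v,u];K=P["camera_matrix"]
    X=np.c_[(u-K[0,2])*z/K[0,0],(v-K[1,2])*z/K[1,1],z];T=np.array(P["world_to_cam"])
    return (X-T[:3,3])@T[:3,:3], P["img"][v,u].astype(int)
E
python3 - <<'E'
from h import *
np.set_printoptions(precision=4,suppress=True)
for nm in("top","scene"):
    P=env.get_image(nm);X,C=cloud(P)
    def cl(c,r,lo,hi):
        m=(np.hypot(X[:,0]-c[0],X[:,1]-c[1])<r)&(X[:,2]>lo)&(X[:,2]<hi);return X[m],C[m]
    print(nm,"floor",np.median(X[(np.hypot(X[:,0]-.45,X[:,1]-.15)<.03),2]))
    Y,_=cl((.615,.08),.09,.055,.068)
    A=np.c_[2*Y[:,:2],np.ones(len(Y))]
    (c,r),_a=cv2.minEnclosingCircle((Y[:,:2]*1000).astype(np.float32)),0
    print("wheel",len(Y),np.median(Y,0),np.array(c),r)
    Y,_=cl((.64,.045),.04,.1,.12);print("crank",len(Y),Y.mean(0) if len(Y) else 0,np.ptp(Y,0) if len(Y) else 0)
    Y,_=cl((.63,-.2),.05,.12,.14);print("lknob",len(Y),Y.mean(0) if len(Y) else 0,np.ptp(Y,0) if len(Y) else 0)
    Y,_=cl((.58,-.07),.04,.09,.105);print("stud",len(Y),Y.mean(0) if len(Y) else 0)
    m=(np.hypot(X[:,0]-.585,X[:,1]+.067)<.24)&(X[:,2]>.025)&(X[:,2]<.037)&(C.min(1)>140)
    print("base",cv2.minAreaRect((X[m][:,:2]*1000).astype(np.float32)))
    for n,c,h in(("beaker",(.715,-.05),.085),("jar",(.7325,-.225),.07),("dropper",(.65,.2),.095),("box",(.75,.04),.03),("dish",(.408,-.06),.016),("mortar",(.562,-.335),.045)):
        Y,_=cl(c,.07,h-.02,h+.02); print(n,len(Y),(np.median(Y,0),Y.min(0),Y.max(0)) if len(Y) else 0)
E
```

```text
top floor 0.0007789165601138493
wheel 1937 [0.6082 0.0789 0.0629] [613.0726  77.0152] 56.90340805053711
crank 79 [0.6383 0.042  0.1099] [0.0187 0.0169 0.0151]
lknob 73 [ 0.631  -0.1951  0.1318] [0.0164 0.0166 0.0158]
stud 86 [ 0.5815 -0.0687  0.098 ]
base ((623.8416748046875, -90.61224365234375), (443.6542053222656, 289.4622497558594), 77.93986511230469)
beaker 312 (array([ 0.7527, -0.0632,  0.0813]), array([ 0.7086, -0.0942,  0.065 ]), array([ 0.7742, -0.0297,  0.0898]))
jar 421 (array([ 0.7274, -0.2279,  0.0706]), array([ 0.6833, -0.2535,  0.0501]), array([ 0.7544, -0.1754,  0.0895]))
dropper 126 (array([0.644 , 0.2009, 0.0949]), array([0.6329, 0.1909, 0.0754]), array([0.6561, 0.2128, 0.0991]))
box 1563 (array([0.7669, 0.0516, 0.0311]), array([ 0.6802, -0.0033,  0.0102]), array([0.8195, 0.1073, 0.0382]))
dish 3270 (array([ 0.4067, -0.0593,  0.0029]), array([ 0.3392, -0.1294, -0.004 ]), array([0.4772, 0.0088, 0.0222]))
mortar 668 (array([ 0.5683, -0.3415,  0.0414]), array([ 0.5212, -0.3714,  0.0251]), array([ 0.6014, -0.2652,  0.0509]))
scene floor -0.0006608769955099493
wheel 1668 
[... 306 characters left out ...]
72)
beaker 439 (array([ 0.7429, -0.0657,  0.077 ]), array([ 0.7105, -0.0954,  0.065 ]), array([ 0.7747, -0.0289,  0.086 ]))
jar 279 (array([ 0.7318, -0.2198,  0.0682]), array([ 0.6827, -0.2524,  0.0501]), array([ 0.754 , -0.1738,  0.0872]))
dropper 180 (array([0.6501, 0.2069, 0.0932]), array([0.636 , 0.1926, 0.075 ]), array([0.6593, 0.2151, 0.0964]))
box 1548 (array([0.769 , 0.0549, 0.0294]), array([ 0.6803, -0.0042,  0.0105]), array([0.8197, 0.1077, 0.0339]))
dish 1389 (array([ 0.4164, -0.0457,  0.0052]), array([ 0.3392, -0.1292, -0.0038]), array([0.4733, 0.0094, 0.0189]))
mortar 245 (array([ 0.5543, -0.3526,  0.0383]), array([ 0.5208, -0.3697,  0.025 ]), array([ 0.6007, -0.2667,  0.0455]))
```

```bash
cat >> h.py <<'E'
from scipy.spatial.transform import Rotation as Ro
def plan(targets,op,p=None,R=None):
    """targets: (xyz, psi_deg of tool y, nrows); tool down"""
    o=env.observe(); p=np.array(o["position"]) if p is None else p; R=np.array(o["tool_rot"]) if R is None else R
    out=[]
    for xyz,psi,n in targets:
        y=np.array([np.cos(np.radians(psi)),np.sin(np.radians(psi)),0]);z=np.array([0,0,-1.]);G=np.c_[np.cross(y,z),y,z]
        w=Ro.from_matrix(R.T@G).as_rotvec()
        for i in range(n):
            Rn=R@Ro.from_rotvec(w*i/n).as_matrix()
            s=Rn.T@(np.array(xyz)-p)/n*1000
            out.append("%g "%op+" ".join("%.1f"%v for v in s)+" "+" ".join("%.3f"%v for v in w/n))
        p=np.array(xyz);R=G
    for i in range(0,len(out),8): print(i,"; ".join(out[i:i+8]))
E
python3 - <<'E'
from h import *
print(env.observe()["time_s"])
plan([((.640,.043,.17),151,16),((.640,.043,.072),151,4)],1)
E
```

```text
1.6
0 1 -35.1 -15.1 3.8 0.000 0.000 -0.094; 1 -33.6 -18.3 3.8 0.000 0.000 -0.094; 1 -31.7 -21.4 3.8 0.000 0.000 -0.094; 1 -29.6 -24.2 3.8 0.000 0.000 -0.094; 1 -27.2 -26.9 3.8 0.000 0.000 -0.094; 1 -24.5 -29.3 3.8 0.000 0.000 -0.094; 1 -21.7 -31.5 3.8 0.000 0.000 -0.094; 1 -18.6 -33.4 3.8 0.000 0.000 -0.094
8 1 -15.4 -35.0 3.8 0.000 0.000 -0.094; 1 -12.1 -36.3 3.8 0.000 0.000 -0.094; 1 -8.7 -37.3 3.8 0.000 0.000 -0.094; 1 -5.1 -37.9 3.8 0.000 0.000 -0.094; 1 -1.6 -38.2 3.8 0.000 0.000 -0.094; 1 2.0 -38.2 3.8 0.000 0.000 -0.094; 1 5.6 -37.8 3.8 0.000 0.000 -0.094; 1 9.1 -37.1 3.8 0.000 0.000 -0.094
16 1 0.0 0.0 24.5 0.000 0.000 0.000; 1 0.0 0.0 24.5 0.000 0.000 0.000; 1 0.0 0.0 24.5 0.000 0.000 0.000; 1 0.0 0.0 24.5 0.000 0.000 0.000
```

servo_tool(deltas="1 -35 -15 3.8 0 0 -0.094; 1 -33.6 -18.3 3.8 0 0 -0.094; 1 -31.7 -21.4 3.8 0 0 -0.094; 1 -29.6 -24.2 3.8 0 0 -0.094; 1 -27.2 -26.9 3.8 0 0 -0.094; 1 -24.5 -29.3 3.8 0 0 -0.094; 1 -21.7 -31.5 3.8 0 0 -0.094; 1 -18.6 -33.4 3.8 0 0 -0.094")

```text
time_s: 2.27
position: [0.4369, 0.2697, 0.2009]
tool_rot: [[-0.949, -0.316, 0.0], [-0.316, 0.949, 0.0], [-0.0, 0.0, -1.0]]
ft_force: [0.5, 0.9, 0.3]
grip_width: 0.0854
gripper_force: 0.0
```

servo_tool(deltas="1 -15.4 -35 3.8 0 0 -0.094; 1 -12.1 -36.3 3.8 0 0 -0.094; 1 -8.7 -37.3 3.8 0 0 -0.094; 1 -5.1 -37.9 3.8 0 0 -0.094; 1 -1.6 -38.2 3.8 0 0 -0.094; 1 2 -38.2 3.8 0 0 -0.094; 1 5.6 -37.8 3.8 0 0 -0.094; 1 0 0 0 0 0 0")

```text
time_s: 2.93
position: [0.6185, 0.0671, 0.1727]
tool_rot: [[-0.561, -0.828, 0.0], [-0.828, 0.561, -0.001], [0.001, -0.001, -1.0]]
ft_force: [-0.3, -0.2, 0.2]
grip_width: 0.0849
gripper_force: 0.0
```

Run:
```python
from h import *
o=env.observe();print(o["time_s"],o["q"],o["ft_force"])
plan([((.640,.043,.14),151,3),((.640,.043,.072),151,4)],1)
```

```text
2.9333 [-4.66022955e+00  3.15467785e+01  6.76263537e+01 -7.57892979e-02
  8.08122053e+01 -1.50528194e+02] [-0.26034671 -0.23344475  0.16335739]
0 1 2.6 -10.4 10.9 -0.000 -0.000 -0.030; 1 2.9 -10.4 10.9 -0.000 -0.000 -0.030; 1 3.2 -10.3 10.9 -0.000 -0.000 -0.030; 1 0.0 0.0 17.0 0.000 0.000 0.000; 1 0.0 0.0 17.0 0.000 0.000 0.000; 1 0.0 0.0 17.0 0.000 0.000 0.000; 1 0.0 0.0 17.0 0.000 0.000 0.000
```

servo_tool(deltas="1 2.6 -10.4 10.9 0 0 -0.03; 1 2.9 -10.4 10.9 0 0 -0.03; 1 3.2 -10.3 10.9 0 0 -0.03; 1 0 0 17 0 0 0; 1 0 0 17 0 0 0; 1 0 0 17 0 0 0; 1 0 0 17 0 0 0; 0.5 0 0 0 0 0 0", newtons=30)

```text
time_s: 3.6
position: [0.6351, 0.0488, 0.0704]
tool_rot: [[-0.485, -0.875, -0.006], [-0.875, 0.485, 0.001], [0.002, 0.006, -1.0]]
ft_force: [-0.3, -0.4, -0.2]
grip_width: 0.0757
gripper_force: 0.0
```

servo_tool(deltas="0 0 0 0 0 0 0; 0 0 0 0 0 0 0; 0 0 0 0 0 0 0; 0 0 0 0 0 0 0; 0 0 0 0 0 0 0; 0 0 0 0 0 0 0", newtons=30)

```text
time_s: 4.1
position: [0.6418, 0.0445, 0.076]
tool_rot: [[-0.486, -0.874, 0.013], [-0.874, 0.486, -0.006], [-0.001, -0.015, -1.0]]
ft_force: [18.4, -16.9, -3.7]
grip_width: 0.0192
gripper_force: 32.8
```

Run:
```python
from h import *
o=env.observe();print(o["time_s"],o["q"],o["ft_force"],o["wrist_torque"])
P=env.get_image("scene");u,v=map(int,proj(P,(.63,.05,.1)));cv2.imwrite("pics/g.png",cv2.resize(P["img"][v-80:v+60,u-100:u+100,::-1],None,fx=3,fy=3))
```

```text
4.1 [  -6.45168736   38.54274787   71.44615975   -0.28285646   69.21527715
 -157.27228865] [ 18.43863787 -16.89265859  -3.6858251 ] [-2.16194134 -2.28318153 -0.05869071]
```

View pics/g.png

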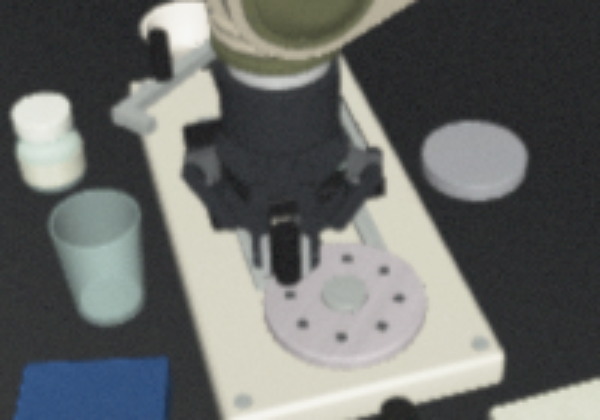

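servo_tool(deltas="0 0 -8 0 0 0 0; 0 4.8 2.2 0 0 0 0.12; 0 4.8 2.2 0 0 0 0.12; 0 4.8 2.2 0 0 0 0.12; 0 4.8 2.2 0 0 0 0.12; 0 0 0 0 0 0 0")

```text
time_s: 4.65
position: [0.625, 0.0356, 0.0758]
tool_rot: [[-0.837, -0.547, 0.002], [-0.547, 0.837, 0.0], [-0.002, -0.001, -1.0]]
ft_force: [-2.4, 2.5, 7.9]
grip_width: 0.0192
gripper_force: 32.4
```

```bash
cat > st.py <<'E'
from h import *
o=env.observe();p=o["position"];R=np.array(o["tool_rot"]);f=np.array(o["ft_force"])
d=np.array(p[:2])-[.6139,.077]
print(o["time_s"],"q6",o["q"][5],"r",np.hypot(*d)*1000,"ang",np.degrees(np.arctan2(d[1],d[0])),"psi",np.degrees(np.arctan2(R[1,1],R[0,1])),"F tool",(R.T@f).round(1),"p",np.round(p,4))
er=d/np.hypot(*d);print("F radial",f[:2]@er,"cw",f[:2]@[er[1],-er[0]])
E
python3 st.py
```

```text
4.65 q6 -130.75253418007821 r 42.82539855840658 ang -75.01484588691733 psi 123.16367929552405 F tool [ 0.6  3.5 -7.9] p [0.625  0.0356 0.0758]
F radial -3.094957534983734 cw 1.7055759448075092
```

servo_tool(deltas="0 4.9 2 0 0 0 0.115; 0 4.9 2 0 0 0 0.115; 0 4.9 2 0 0 0 0.115; 0 4.9 2 0 0 0 0.115; 0 4.9 2.1 0 0 0 0.115; 0 4.9 2.1 0 0 0 0.115; 0 4.9 2.1 0 0 0 0.115; 0 0 0 0 0 0 0")

```text
time_s: 5.32
position: [0.5913, 0.0414, 0.0758]
tool_rot: [[-0.974, 0.224, 0.008], [0.224, 0.974, -0.0], [-0.007, 0.002, -1.0]]
ft_force: [6.6, 1.7, 3.1]
grip_width: 0.0189
gripper_force: 32.0
```

```bash
python3 st.py
```

```text
5.3167 q6 -84.51249248719847 r 42.17515195737314 ang -122.34239080938639 psi 77.03143065976462 F tool [-6.1  3.1 -3. ] p [0.5913 0.0414 0.0758]
F radial -4.950531034703228 cw -4.685772946534161
```

servo_tool(deltas="0 4.9 2.2 0 0 0 0.115; 0 4.9 2.2 0 0 0 0.115; 0 4.9 2.2 0 0 0 0.115; 0 4.9 2.2 0 0 0 0.115; 0 4.9 2.3 0 0 0 0.115; 0 4.9 2.3 0 0 0 0.115; 0 4.9 2.3 0 0 0 0.115; 0 4.9 2.3 0 0 0 0.115")

```text
time_s: 5.98
position: [0.5719, 0.0755, 0.0758]
tool_rot: [[-0.412, 0.911, 0.009], [0.911, 0.412, -0.003], [-0.006, 0.007, -1.0]]
ft_force: [9.7, -10.3, 1.0]
grip_width: 0.019
gripper_force: 32.2
```

```bash
python3 st.py
```

```text
5.9833 q6 -28.40660252065209 r 42.044869224765336 ang -177.97378700214827 psi 24.30316962361221 F tool [-13.3   4.6  -0.9] p [0.5719 0.0755 0.0758]
F radial -9.3320533692756 cw -10.59311986368279
```

servo_tool(deltas="0 4.5 2.7 0 0 0 0.115; 0 4.5 2.7 0 0 0 0.115; 0 4.5 2.7 0 0 0 0.115; 0 4.5 2.7 0 0 0 0.115; 0 4.5 2.7 0 0 0 0.115; 0 4.5 2.7 0 0 0 0.115; 0 4.5 2.7 0 0 0 0.115; 0 0 0 0 0 0 0")

```text
time_s: 6.65
position: [0.5853, 0.1086, 0.0757]
tool_rot: [[0.372, 0.928, 0.002], [0.928, -0.372, -0.002], [-0.001, 0.003, -1.0]]
ft_force: [-3.9, -6.8, 11.7]
grip_width: 0.0192
gripper_force: 32.9
```

```bash
python3 st.py
```

```text
6.65 q6 21.025867021598813 r 42.60598595678305 ang 132.13838133407373 psi -21.81948398141389 F tool [ -7.8  -1.1 -11.7] p [0.5853 0.1086 0.0757]
F radial -2.4382948709366845 cw -7.462356445221867
```

servo_tool(deltas="0 4.6 2.6 0 0 0 0.11; 0 4.6 2.6 0 0 0 0.11; 0 4.5 2.7 0 0 0 0.11; 0 4.5 2.7 0 0 0 0.11; 0 4.5 2.8 0 0 0 0.11; 0 4.5 2.8 0 0 0 0.11; 0 4.4 2.9 0 0 0 0.11; 0 0 0 0 0 0 0")

```text
time_s: 7.32
position: [0.6187, 0.1202, 0.0756]
tool_rot: [[0.913, 0.408, 0.001], [0.408, -0.913, -0.0], [0.0, 0.001, -1.0]]
ft_force: [-6.2, -2.7, 10.3]
grip_width: 0.0189
gripper_force: 32.9
```

```bash
python3 st.py
```

```text
7.3167 q6 66.19963681918102 r 43.4854620666501 ang 83.628354944429 psi -65.92587467266199 F tool [ -6.8  -0.1 -10.3] p [0.6187 0.1202 0.0756]
F radial -3.367511485918672 cw -5.89250165503641
```

servo_tool(deltas="0 4.4 2.9 0 0 0 0.11; 0 4.4 2.9 0 0 0 0.11; 0 4.4 2.9 0 0 0 0.11; 0 4.3 3 0 0 0 0.11; 0 4.3 3 0 0 0 0.11; 0 4.3 3.1 0 0 0 0.11; 0 4.3 3.1 0 0 0 0.11; 0 0 0 0 0 0 0")

```text
time_s: 7.98
position: [0.6496, 0.1031, 0.0756]
tool_rot: [[0.94, -0.343, -0.0], [-0.343, -0.94, 0.0], [-0.0, -0.0, -1.0]]
ft_force: [-8.3, -0.2, 10.4]
grip_width: 0.019
gripper_force: 32.8
```

```bash
python3 st.py
```

```text
7.9833 q6 108.7422998907766 r 44.19997054715937 ang 36.13359451410574 psi -110.0307004227952 F tool [ -7.7   3.1 -10.4] p [0.6496 0.1031 0.0756]
F radial -6.807113057433181 cw -4.668927542210273
```

servo_tool(deltas="0 4.1 3.3 0 0 0 0.11; 0 4.1 3.3 0 0 0 0.11; 0 4.1 3.3 0 0 0 0.11; 0 4.1 3.4 0 0 0 0.11; 0 4.1 3.4 0 0 0 0.11; 0 0 0 0 0 0 0")

```text
time_s: 8.48
position: [0.6581, 0.0796, 0.0757]
tool_rot: [[0.622, -0.783, 0.001], [-0.783, -0.622, 0.003], [-0.001, -0.003, -1.0]]
ft_force: [-4.9, 8.0, 8.6]
grip_width: 0.0194
gripper_force: 32.7
```

```bash
python3 st.py
```

```text
8.4833 q6 138.11516938567914 r 44.25612992664398 ang 3.320915260606381 psi -141.54371678444815 F tool [-9.4 -1.2 -8.6] p [0.6581 0.0796 0.0757]
F radial -4.454656117074134 cw -8.318551848117941
```

servo_tool(deltas="0 4 3.3 0 0 0 0.1; 0 4 3.3 0 0 0 0.1; 0 2 1.8 0 0 0 0; 0 0 0 0 0 0 0; 0 0 0 0 0 0 0")

```text
time_s: 8.9
position: [0.6576, 0.0682, 0.0757]
tool_rot: [[0.46, -0.888, 0.004], [-0.888, -0.46, 0.004], [-0.002, -0.005, -1.0]]
ft_force: [0.1, 10.2, 5.4]
grip_width: 0.0195
gripper_force: 32.6
```

```bash
python3 st.py
```

```text
8.9 q6 148.09086949439296 r 44.58951690457291 ang -11.430268137839871 psi -152.586049722429 F tool [-9.  -4.9 -5.4] p [0.6576 0.0682 0.0757]
F radial -1.8757367703204562 cw -10.030535129095346
```

Near the stop; push a bit more to feel it.

servo_tool(deltas="0 2.2 1.2 0 0 0 0; 0 2.2 1.2 0 0 0 0; 0 0 0 0 0 0 0; 0 0 0 0 0 0 0")

```text
time_s: 9.23
position: [0.6576, 0.0678, 0.0757]
tool_rot: [[0.463, -0.886, 0.005], [-0.886, -0.463, 0.011], [-0.007, -0.009, -1.0]]
ft_force: [4.1, 32.2, 4.5]
grip_width: 0.0188
gripper_force: 33.1
```

```bash
python3 st.py
```

```text
9.2333 q6 147.61771109948725 r 44.681070267491904 ang -11.831470471994995 psi -152.43359436354635 F tool [-26.7 -18.5  -4.1] p [0.6576 0.0678 0.0757]
F radial -2.618711088628924 cw -32.34029786364781
```

servo_tool(deltas="0 -2.2 -1.2 0 0 0 0; 0 -2.2 -1.2 0 0 0 0; 0.7 0 0 0 0 0 0; 0.7 0 0 0 0 0 0; 0.7 0 0 0 0 0 0; 0.7 0 0 0 0 0 0; 0.7 0 0 -25 0 0 0; 0.7 0 0 -35 0 0 0")

```text
time_s: 9.9
position: [0.6553, 0.0651, 0.131]
tool_rot: [[0.459, -0.888, -0.007], [-0.889, -0.459, 0.001], [-0.004, 0.006, -1.0]]
ft_force: [0.4, 0.1, 1.1]
grip_width: 0.0598
gripper_force: 0.0
```

```bash
python3 st.py
python3 - <<'E'
from h import *
plan([((.6325,-.194,.16),-72,14)],.7)
E
```

```text
9.9 q6 148.08064698263047 r 43.058686079185044 ang -16.08188271609166 psi -152.68503904530206 F tool [ 0.1 -0.4 -1.1] p [0.6553 0.0651 0.131 ]
F radial 0.37900138341965695 cw -0.2406473700630752
0 0.7 15.7 10.0 -2.1 0.000 0.001 -0.101; 0.7 14.6 11.5 -2.1 0.000 0.001 -0.101; 0.7 13.4 12.9 -2.1 0.000 0.001 -0.101; 0.7 12.0 14.2 -2.0 0.000 0.001 -0.101; 0.7 10.5 15.3 -2.0 0.000 0.001 -0.101; 0.7 9.0 16.3 -2.0 0.000 0.001 -0.101; 0.7 7.3 17.1 -2.0 0.000 0.001 -0.101; 0.7 5.5 17.7 -2.0 0.000 0.001 -0.101
8 0.7 3.7 18.2 -2.0 0.000 0.001 -0.101; 0.7 1.9 18.5 -2.0 0.000 0.001 -0.101; 0.7 0.0 18.6 -2.0 0.000 0.001 -0.101; 0.7 -1.9 18.5 -2.1 0.000 0.001 -0.101; 0.7 -3.7 18.2 -2.1 0.000 0.001 -0.101; 0.7 -5.5 17.7 -2.1 0.000 0.001 -0.101
```

servo_tool(deltas="0.7 15.7 10 -2 0 0 -0.101; 0.7 14.6 11.5 -2 0 0 -0.101; 0.7 13.4 12.9 -2 0 0 -0.101; 0.7 12 14.2 -2 0 0 -0.101; 0.7 10.5 15.3 -2 0 0 -0.101; 0.7 9 16.3 -2 0 0 -0.101; 0.7 7.3 17.1 -2 0 0 -0.101; 0.7 5.5 17.7 -2 0 0 -0.101")

```text
time_s: 10.57
position: [0.6436, -0.084, 0.1496]
tool_rot: [[0.961, -0.277, -0.0], [-0.277, -0.961, -0.0], [-0.0, 0.0, -1.0]]
ft_force: [-0.0, -0.2, 0.8]
grip_width: 0.0596
gripper_force: 0.0
```

servo_tool(deltas="0.7 3.7 18.2 -2 0 0 -0.101; 0.7 1.9 18.5 -2 0 0 -0.101; 0.7 0 18.6 -2 0 0 -0.101; 0.7 -1.9 18.5 -2 0 0 -0.101; 0.7 -3.7 18.2 -2 0 0 -0.101; 0.7 0 0 0 0 0 0; 0.7 0 0 0 0 0 0")

```text
time_s: 11.15
position: [0.6359, -0.1761, 0.1595]
tool_rot: [[0.977, 0.214, -0.0], [0.214, -0.977, 0.0], [-0.0, -0.0, -1.0]]
ft_force: [-0.6, -0.4, -0.5]
grip_width: 0.0599
gripper_force: 0.0
```

```bash
python3 st.py
python3 - <<'E'
from h import *
np.set_printoptions(precision=4,suppress=True)
for nm in("top","scene"):
    P=env.get_image(nm);X,C=cloud(P)
    save(P,nm+"2.png")
    m=(np.hypot(X[:,0]-.6325,X[:,1]+.194)<.02)&(X[:,2]>.12)&(X[:,2]<.137);print("lknob",m.sum(),X[m].mean(0) if m.any() else 0)
    m=(np.hypot(X[:,0]-.575,X[:,1]+.1)<.04)&(X[:,2]>.092)&(X[:,2]<.105);print("stud",m.sum(),X[m].mean(0) if m.any() else 0)
plan([((.6325,-.194,.16),-72,2),((.6325,-.194,.098),-72,4)],.7)
E
```

```text
11.15 q6 51.88616473033104 r 254.09682442964686 ang -85.02642384584989 psi -77.62948757847253 F tool [-0.6  0.3  0.5] p [ 0.6359 -0.1761  0.1595]
F radial 0.38061931953674527 cw 0.5987150991286792
lknob 0 0
stud 30 [ 0.5769 -0.0977  0.0973]
lknob 47 [ 0.634  -0.1927  0.1277]
stud 50 [ 0.5761 -0.1025  0.0955]
0 0.7 -3.9 9.1 -0.3 -0.000 0.000 -0.048; 0.7 -4.3 8.9 -0.3 -0.000 0.000 -0.048; 0.7 0.0 0.0 15.5 0.000 0.000 0.000; 0.7 0.0 0.0 15.5 0.000 0.000 0.000; 0.7 0.0 0.0 15.5 0.000 0.000 0.000; 0.7 0.0 0.0 15.5 0.000 0.000 0.000
```

View pics/scene2.png

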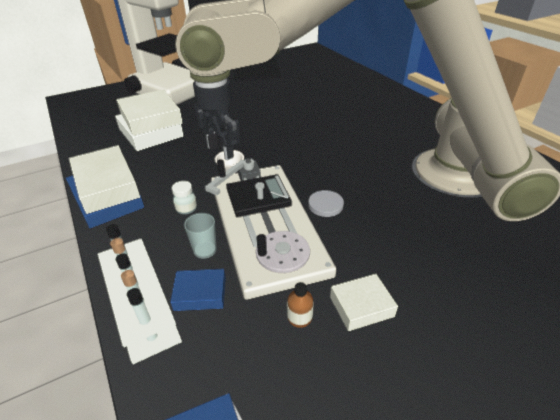

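servo_tool(deltas="0.7 -3.9 9.1 0 0 0 -0.048; 0.7 -4.3 8.9 0 0 0 -0.048; 0.7 0 0 0 0 0 0; 0.7 0 0 15.5 0 0 0; 0.7 0 0 15.5 0 0 0; 0.7 0 0 15.5 0 0 0; 0.7 0 0 15.5 0 0 0; 0.7 0 0 0 0 0 0")

```text
time_s: 11.92
position: [0.6315, -0.1928, 0.0945]
tool_rot: [[0.951, 0.309, -0.005], [0.309, -0.951, 0.003], [-0.004, -0.004, -1.0]]
ft_force: [-1.1, -0.5, -1.4]
grip_width: 0.0601
gripper_force: 0.0
```

servo_tool(deltas="0 0 0 0 0 0 0; 0 0 0 0 0 0 0; 0 0 0 0 0 0 0; 0 0 0 0 0 0 0; 0 0 0 0 0 0 0; 0 0 0 0 0 0 0", newtons=30)

```text
time_s: 12.42
position: [0.6332, -0.1947, 0.0989]
tool_rot: [[0.951, 0.31, 0.002], [0.31, -0.951, -0.001], [0.002, 0.001, -1.0]]
ft_force: [-0.4, 1.0, 6.3]
grip_width: 0.0171
gripper_force: 29.8
```

```bash
sed 's/\[.6139,.077\]/[.550,-.2213]/' st.py > sl.py; python3 sl.py
```

```text
12.4167 q6 44.59036866333128 r 87.35398092224435 ang 17.729302566221932 psi -71.91362098146911 F tool [-0.  -1.  -6.3] p [ 0.6332 -0.1947  0.0989]
F radial -0.06339032493242139 cw -1.0567839824844207
```

servo_tool(deltas="0 -0.5 -9.5 0 0 0 -0.11; 0 -0.5 -9.5 0 0 0 -0.11; 0 -0.5 -9.5 0 0 0 -0.11; 0 -0.5 -9.5 0 0 0 -0.11; 0 -0.5 -9.5 0 0 0 -0.11; 0 -0.5 -9.5 0 0 0 -0.11; 0 0 0 0 0 0 0")

```text
time_s: 13.0
position: [0.5987, -0.1488, 0.0989]
tool_rot: [[0.555, 0.832, 0.002], [0.832, -0.555, -0.0], [0.001, 0.002, -1.0]]
ft_force: [2.6, 1.4, 3.0]
grip_width: 0.0174
gripper_force: 29.6
```

```bash
python3 sl.py
```

```text
13.0 q6 8.759077045152639 r 87.3771735728033 ang 56.094011809551965 psi -33.71623754222048 F tool [ 2.6  1.3 -2.9] p [ 0.5987 -0.1488  0.0989]
F radial 2.60585425836702 cw 1.3225861556715963
```

servo_tool(deltas="0 -0.4 -8 0 0 0 -0.09; 0 -0.4 -8 0 0 0 -0.09; 0 -0.2 -3 0 0 0 -0.02; 0 0 0 0 0 0 0; 0 0 0 0 0 0 0")

```text
time_s: 13.42
position: [0.584, -0.1409, 0.099]
tool_rot: [[0.385, 0.923, 0.006], [0.923, -0.385, -0.001], [0.002, 0.005, -1.0]]
ft_force: [6.7, 3.4, 3.6]
grip_width: 0.0173
gripper_force: 30.1
```

```bash
python3 sl.py
```

```text
13.4167 q6 -2.31211392410595 r 87.29383689251459 ang 67.09045437701745 psi -22.621439583991563 F tool [ 5.8  4.9 -3.6] p [ 0.584  -0.1409  0.099 ]
F radial 5.777555379582172 cw 4.8799798475945675
```

servo_tool(deltas="0 0 -3 0 0 0 0; 0 0 -3 0 0 0 0; 0 0 0 0 0 0 0; 0 0 0 0 0 0 0")

```text
time_s: 13.75
position: [0.5836, -0.1408, 0.0992]
tool_rot: [[0.385, 0.923, 0.018], [0.923, -0.385, -0.005], [0.002, 0.019, -1.0]]
ft_force: [34.7, -4.4, -9.8]
grip_width: 0.0173
gripper_force: 32.3
```

```bash
python3 sl.py
```

```text
13.75 q6 -2.3325360755844042 r 87.25323649063621 ang 67.35790380507747 psi -22.667811383947754 F tool [ 9.3 33.5 10.5] p [ 0.5836 -0.1408  0.0992]
F radial 9.265857182310247 cw 33.71830284121777
```

servo_tool(deltas="0 0 2.5 0 0 0 0; 0 0 2.5 0 0 0 0; 0.6 0 0 0 0 0 0; 0.6 0 0 0 0 0 0; 0.6 0 0 0 0 0 0; 0.6 0 0 -10 0 0 0; 0.6 0 0 -30 0 0 0; 0.6 0 0 -40 0 0 0")

```text
time_s: 14.42
position: [0.5797, -0.1403, 0.1767]
tool_rot: [[0.385, 0.923, -0.006], [0.923, -0.385, 0.003], [0.0, -0.006, -1.0]]
ft_force: [0.2, -0.2, 0.4]
grip_width: 0.051
gripper_force: 0.0
```

servo_tool(deltas="0.6 0 0 -30 0 0 0; 0.6 -40 -5 0 0 0 0; 0.6 -40 -5 0 0 0 0; 0.6 -40 -5 0 0 0 0; 0.6 -40 -5 0 0 0 0; 0.6 0 0 0 0 0 0; 0.6 0 0 0 0 0 0")

```text
time_s: 15.0
position: [0.5, -0.2823, 0.2083]
tool_rot: [[0.388, 0.922, 0.0], [0.922, -0.388, -0.0], [-0.0, 0.0, -1.0]]
ft_force: [-0.0, -0.4, -0.4]
grip_width: 0.0515
gripper_force: 0.0
```

```bash
python3 sl.py
python3 - <<'E'
from h import *
np.set_printoptions(precision=4,suppress=True)
I=[]
for nm in("scene","top"):
    P=env.get_image(nm);X,C=cloud(P)
    I.append(P["img"][110:310,150:430] if nm=="scene" else P["img"][100:300,170:450])
    for n,c,r,lo,hi in(("lknob",(.5835,-.141),.02,.12,.137),("cknob",(.657,.068),.02,.1,.115)):
        m=(np.hypot(X[:,0]-c[0],X[:,1]-c[1])<r)&(X[:,2]>lo)&(X[:,2]<hi);print(nm,n,m.sum(),X[m].mean(0) if m.any() else 0)
cv2.imwrite("pics/end.png",cv2.resize(np.hstack(I)[:,:,::-1],None,fx=1.42,fy=1.42))
E
```

```text
15.0 q6 -18.4109799802988 r 78.83089153684215 ang -129.3438566528177 psi -22.841706643534508 F tool [-0.4  0.1  0.4] p [ 0.5    -0.2823  0.2083]
F radial 0.3596992973983427 cw -0.23291848182804628
scene lknob 55 [ 0.585  -0.1375  0.1277]
scene cknob 77 [0.6581 0.0705 0.1074]
top lknob 72 [ 0.5817 -0.1401  0.1317]
top cknob 81 [0.6552 0.0676 0.1097]
```

View pics/end.png

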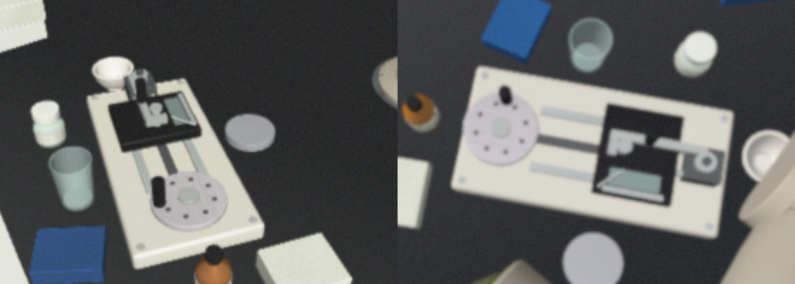

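```bash
python3 -c "
from rig import env
print(env.close_job())"
```

```text
the job is handed in; nothing more can be done
None
```

The handwheel was turned clockwise until the stage stopped against the block, then the latch was swung closed round the stud; both were pushed to a firm stall. The gripper is open and clear, the glassware and boxes looked undisturbed in the last picture, and the job was handed in at about 15 s.

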